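Line up the slotted screw disc and push its locking bar through

TASK

Lock the pressure screw on the small grey stand so that it cannot creep while the press runs: push one of the disc's pegs round until the slot across the disc lines up with the locking bar, then push the bar by its upright tab through the slot, fully home, and draw the hand clear. The bar is only pushed, never lifted, and the bolt, nut and wooden block near the stand are left where they are.

Things in the scene. Friction and masses are not known exactly. Their poses are not given: they have to be found in the camera images.
- screw_stand: Grey cast stand fixed to the bed, 242 mm long. Origin: on the bed, on the disc's vertical axis. x axis: the way the bar is pushed, z up. Along x, mm from the origin: open guide channel -174 to -78 (walls 56 mm above the bed), guide cover -76 to -44, disc -40 to 40, keeper with cover 43 to 60. Covers 42 mm wide, tops at 65 mm, their screw heads, the highest fixed parts, at 68 mm.
- lock_disc (a joint): Turn of the level steel disc on top of the screw, rad, counter-clockwise seen from above. At 0 and at 3.14 (either is right) the slot lies along the stand's x axis, in line with the bar. Disc 80 mm across, top 60 mm above the bed; the slot runs right across it through the middle, 18 mm wide and 17 mm deep. It turns freely either way with slight friction (about 4 N at a peg) and stays where it is left. It starts 0.5 rad or more out of line.
- disc_peg (a point): Middle of one of the disc's two upright steel pegs, 80 mm above the bed. The pegs are 14 mm thick, reach from 60 to 96 mm above the bed, and stand opposite each other 29 mm from the disc's axis, square to the slot: at joint value 0 this one lies on the stand's +y side of the axis. The point's axes are the disc's; its x axis is the line of the slot.
- lock_bar: Loose flat steel bar 14 mm wide, 14 mm high, 151 mm long, 0.35 kg, lying in the stand's guide with 1.5 mm play to either side, its underside 44 mm above the bed. Origin: underside, below the middle of its upright tab; x axis: towards its nose, 141 mm ahead, the last 10 mm tapered from 14 to 5 mm wide, so it enters a slot that is a few degrees out. It slides with about 2 N. Drawn back at the start, the nose ends just short of the disc; it must travel about 110 mm.
- bar_tab (a point): A point on the middle of the upright tab near the bar's tail, 74 mm above the bed. The tab is 10 mm thick along the bar, 30 mm wide across it, and reaches from 58 to 88 mm above the bed; push on its tail-side face.
- bar_home (a point): Where the tab's point is when the bar is fully home: 81 mm before the disc's axis, the tab's front face then against the end of the guide's cover. Axes as the stand's.
- hex_bolt: Rusty M12 bolt standing on its head, 67 mm high, loose, not to be moved. Origin: centre of its foot.
- hex_nut: Dark hexagon nut 24 mm across flats, 13 mm high, loose, lying near the stand's tail, not to be moved. Origin: centre of its underside.
- wood_block: Finger-jointed wooden block 60 x 133 x 26 mm, lying loose behind the serrated roller, not to be moved. Origin: centre of its underside; y along its length.

How it is judged:
On the way:
1. the disc's slot is turned into line with the bar (within 0.1 rad) (angle between the x axis of disc_peg and the x axis of screw_stand, either way round below 0.1 rad), for 0.1 s.
At the end, for the whole second after the job is handed in: the locking bar lies level through the disc's slot, at rest, its tab within 4 mm of fully home against the guide's cover, and the slot is in line with it (x of bar_tab in the frame of bar_home above -0.004 m and z of bar_tab in the frame of bar_home below 0.005 m and angle between the x axis of lock_bar and the x axis of screw_stand, either way round below 0.06 rad and angle between the x axis of disc_peg and the x axis of screw_stand, either way round below 0.1 rad and linear speed of lock_bar below 0.01 m/s); the robot touches nothing.
It fails at once if the locking bar is lifted more than 8 mm (z of bar_tab in the frame of bar_home above 0.008 m).
It fails at once if the bolt, the nut or the wooden block is lifted or shifted more than 20 mm, or the bolt is knocked over (distance of any of hex_bolt, hex_nut, wood_block from where it was at the start of the episode above 0.02 m or angle between hex_bolt's own z axis and vertical above 0.5 rad).
It also fails if it takes over 45 s, if anything falls off the work surface, if the arm or the gripper's body presses on something with over 40 N, if the wrist force passes 120 N, or if a joint passes its speed limit or range.

ROBOT

A 6-joint arm with a two-finger parallel gripper is mounted at the origin on the work surface; the furniture and walls round the work are solid. World frame = base frame: x ahead of the robot, y to its left, z up, the work surface at z = 0. Lengths are in m, angles in rad, forces in N, time in s.
With the tool pointing down it reaches from about 0.375 to 0.9 m from the base axis. Payload 3.1 kg.
Tool frame: the origin (TCP) lies at the very end of the fingers, on their centre line; the grasp point (between the pads) lies 19 mm behind it; z points along the fingers, x is the direction in which the jaws open and shut, and the axes are right-handed (so a half turn about z gives the same grasp; the last joint's range is limited). The gripper opens to 87 mm and grips with 3 to 60 N. Pads are 19 mm wide; open, the fingers measure 117 mm over their backs; the gripper's body (75 mm by 190 mm) begins 51 mm behind the grasp point.
Start: joints at [0.945, 0.527, 1.433, -0, 1.181, -0.178], TCP at [0.271, 0.563, 0.223] pointing down, gripper open.
Joint ranges: [-3.08, 3.08], [-0.75, 2.2], [0.22, 2.44], [-1.43, 4.57], [0, 2.65], [-2.85, 2.85]. Speed limits (rad/s): [2.79, 2.79, 3.14, 3.14, 3.14, 3.14].

INTERFACE

Orientations are given as a unit quaternion [x, y, z, w].
In Python, from rig import robot gives the robot as it stands. The module is installed in compiled form; this text tells all that it offers.
- The arm moves only by the shell command python3 -m creep 'ROWS' [OPENING] [FORCE]. ROWS is a JSON object of lists of equal length, an entry for each row: "dp": the shift along the tool's x, y, z in cm, a list of three; "turn": the turn, a rotation vector about the tool's x, y, z in degrees, a list of three. In form: {"dp": [[x, y, z], ...], "turn": [[wx, wy, wz], ...]}. A call has 1 to 20 rows; each row shifts and turns the commanded pose from where the row before left it, along the tool's axes as they then stand; what a row does not reach is not made up. A row lasts 1/10 s, in which the tool goes at most 50 mm and 8.59 degrees, less where a joint would pass 70% of its speed; a pose out of reach is approached as far as the arm can. A call is refused whole if a number of a shift passes 5 or a number of a turn 8.59, either way. A call with a gripper value outside its range is refused whole. OPENING is the gripper command: -1 is fully open, 1 is shut, values between are in proportion, set as the call begins (- or left out, the last holds). The fingers move at their own pace and stop on an object; FORCE is the grip in N (left out, the last holds). Time passes only in rows, so rows that do not move let the fingers close. It gives the time, the measured TCP pose, the force and the opening at its end, in the units of the state.
- robot.get_obs(): the state, without advancing time (a new reading comes with each control period).
- robot.camera(name): name is "scene" or "top" or "wrist"; returns the picture (480x640x3 uint8, red, green, blue); there is no depth.
- robot.calibration(name): a dict with "fx", "fy", "cx", "cy" (pixels), "dist_coeffs" ([k1, k2, p1, p2, k3] as OpenCV has them; the pictures are not rectified), "rvec" (rotation vector, rad) and "tvec" (3), from world to camera coordinates, as OpenCV has them. Camera axes: x right, y down, z forward; pixel columns grow to the right and rows downward; lengths in m; the calibration is good to about 2 mm. A picture is of the moment at which its call begins: read the wrist's pose just before it. calibration takes no time and is no camera call; for the wrist camera it gives the pose at the moment of the call.
- robot.hand_in(): hands the job in, once; it reports no verdict.
Trained networks look in the newest picture that a camera, given by its name, has taken for a name from the list of things; names that differ only in an ending like _2 or _b are one class to them, and where a whole thing is asked for, a point or a joint stands for the part that bears it (a point fixed in the world has none). Each returns a list of dicts, best first, with "confidence" (0 to 1); they miss things now and then, are a little off and sometimes report something else, mostly with a low value. They report only what shows in the picture. A call takes as long as a camera call.
- robot.masks_of(name, camera): "pixels" (480x640 bool, what is visible of it).
- robot.tip_of(name, camera): "point" ([x, y, z] in m, in the coordinates of the camera as it stood for that picture, good to about 4 mm: a listed point, or the origin of a listed thing).
The state is a dict: "time": time; "q": joint angles; "joint_velocities": joint speeds; "joint_torque": joint torques, N m; "position": TCP position; "tool_rot": TCP orientation; "ft_force": force on the tool from outside, world axes, zero at the start; "moment": the same for the moment, N m; "grip_width": finger opening in m.
Only numpy, scipy, OpenCV 4.12 (cv2) and the standard library are available. Lean on these libraries where they do the work, as an engineer would, in place of code of your own. Each camera call takes 0.05 s, during which the arm holds its last target.

## Working session

There is one attempt and no reset: what is moved stays moved. The work goes in short steps, Python scripts to look and compute and a shell command to move; the robot and the scene stay as the last step left them, time stands still between calls to the robot, and variables do not carry over. Pictures are saved under pics/ and viewed, and the job is handed in when it is done.

```bash
mkdir -p pics
cat > h.py <<'E'
import numpy as np, cv2
from rig import robot
from scipy.spatial.transform import Rotation as R
def snap(n,f):
    im=robot.camera(n); cv2.imwrite('pics/'+f,im[:,:,::-1]); return im
def toworld(n,p):
    c=robot.calibration(n); M=R.from_rotvec(np.ravel(c['rvec'])).as_matrix()
    return M.T@(np.array(p)-np.ravel(c['tvec']))
def ray(n,uv,z):
    c=robot.calibration(n); M=R.from_rotvec(np.ravel(c['rvec'])).as_matrix()
    K=np.array([[c['fx'],0,c['cx']],[0,c['fy'],c['cy']],[0,0,1.]])
    u=cv2.undistortPoints(np.array([[uv]],float),K,np.array(c['dist_coeffs'],float))[0,0]
    d=M.T@np.array([u[0],u[1],1]); o=-M.T@np.ravel(c['tvec'])
    return o+d*(z-o[2])/d[2]
def proj(n,P):
    c=robot.calibration(n)
    K=np.array([[c['fx'],0,c['cx']],[0,c['fy'],c['cy']],[0,0,1.]])
    return cv2.projectPoints(np.array(P,float).reshape(-1,3),np.array(c['rvec'],float),np.array(c['tvec'],float),K,np.array(c['dist_coeffs'],float))[0][:,0]
E
python3 - <<'E'
from h import *
o=robot.get_obs(); print(o['time'],o['position'],o['tool_rot'],o['ft_force'],o['grip_width'])
for n in ['scene','top','wrist']:
    snap(n,n+'0.png')
    for k in ['screw_stand','disc_peg','lock_bar','bar_tab','bar_home','hex_bolt','hex_nut','wood_block']:
        try:
            for t in robot.tip_of(k,n)[:2]: print(n,k,round(t['confidence'],2),toworld(n,t['point']).round(4))
        except Exception as e: print(n,k,e)
print(robot.get_obs()['time'])
E
```

```text
0.0 [0.27016085 0.56276824 0.22157752] [ 8.46445502e-01  5.32474247e-01 -1.00083043e-03  4.32450714e-04] [0.07902122 0.18381321 0.95531445] 0.08715829796014109
scene screw_stand 0.59 [0.4313 0.2485 0.0016]
scene disc_peg 0.72 [0.4562 0.2367 0.0825]
scene lock_bar 0.58 [0.6192 0.2383 0.0427]
scene lock_bar 0.41 [ 0.5732 -0.0081 -0.0026]
scene bar_tab 0.97 [0.6162 0.2445 0.0741]
scene bar_home 0.57 [0.5121 0.2407 0.0793]
scene hex_bolt 0.52 [0.3933 0.1551 0.0035]
scene hex_nut 0.58 [0.5918 0.1181 0.0027]
scene wood_block 0.74 [ 0.571  -0.0076 -0.0028]
scene wood_block 0.56 [0.4298 0.2512 0.004 ]
top screw_stand 0.63 [ 0.4267  0.2478 -0.0014]
top disc_peg 0.88 [0.452  0.2396 0.0821]
top lock_bar 0.84 [0.6124 0.2355 0.0417]
top lock_bar 0.34 [0.4539 0.236  0.08  ]
top bar_tab 0.78 [0.6155 0.2383 0.0717]
top hex_bolt 0.65 [0.3917 0.1524 0.0014]
top hex_nut 0.64 [5.936e-01 1.184e-01 3.000e-04]
top wood_block 0.65 [ 0.5711 -0.0032 -0.0046]
top wood_block 0.27 [ 0.391   0.1528 -0.0011]
1.35
```

View pics/scene0.png

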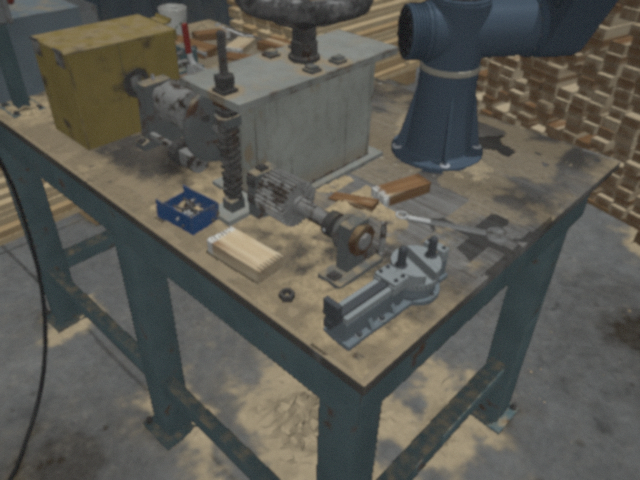

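View pics/top0.png

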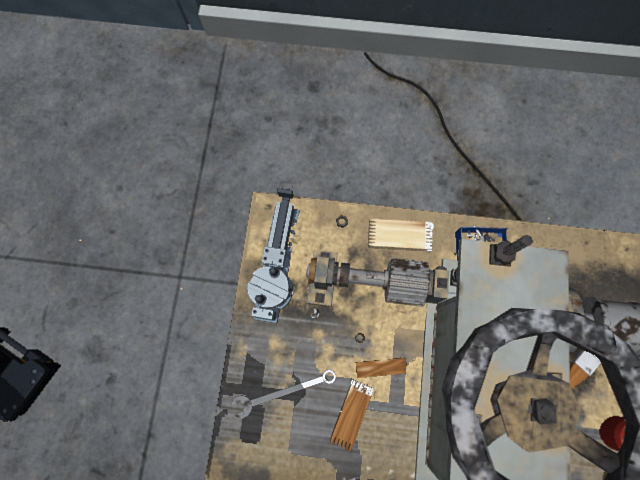

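View pics/wrist0.png

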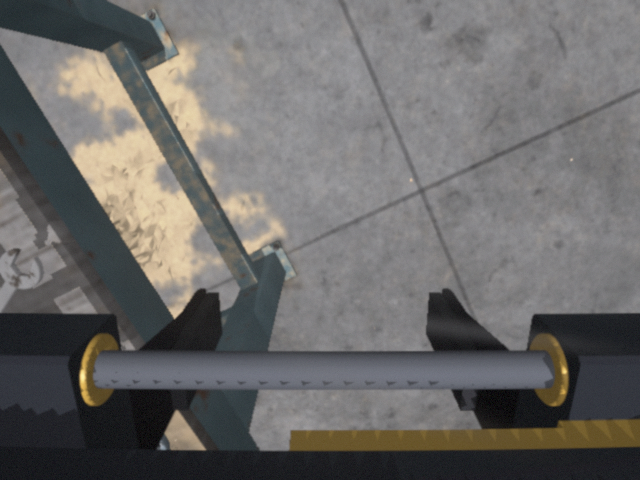

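Top view: the stand's tail (tab) is at (285,192), the disc at (269,288), pegs near (280,272) and (260,300); the bolt is at (315,313) and the nut at (342,221). I'll enlarge it for accuracy.

Run:
```python
from h import *
im=cv2.imread('pics/top0.png')[175:335,230:350]; cv2.imwrite('pics/topz.png',cv2.resize(im,None,fx=3.7,fy=3.7,interpolation=cv2.INTER_CUBIC))
im=cv2.imread('pics/scene0.png')[220:360,300:460]; cv2.imwrite('pics/scz.png',cv2.resize(im,None,fx=4,fy=4,interpolation=cv2.INTER_CUBIC))
```

```text
(no output)
```

View pics/topz.png

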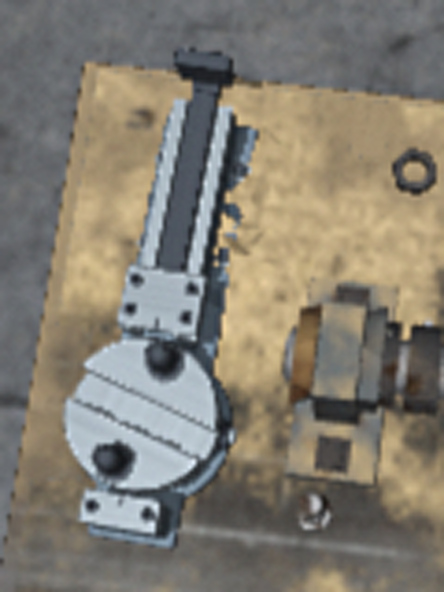

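View pics/scz.png

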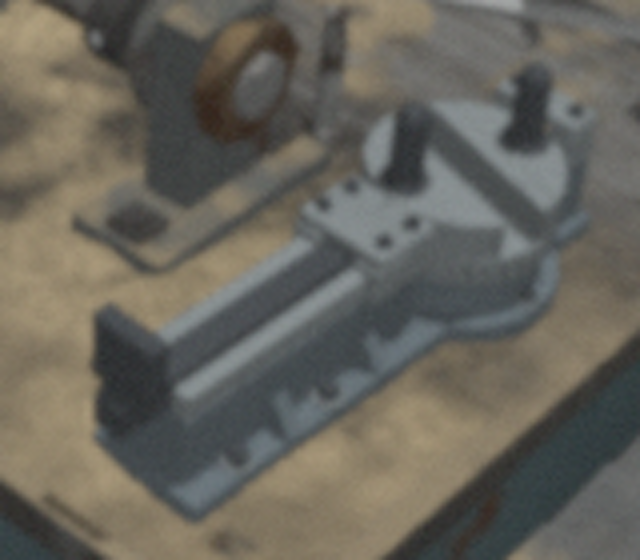

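Run:
```python
from h import *
def z(u,v): return (u/3.7+230-.3,v/3.7+175-.3)
P={}
for k,uv,h in [('pegA',(163,357),.08),('pegB',(111,460),.08),('slot1',(77,381),.06),('slot2',(204,445),.06),('tab',(204,64),.088),('barfront',(178,268),.058),('barback',(206,95),.058),('discL',(64,417),.06),('discR',(217,417),.06),('gcL',(128,265),.065),('gcR',(205,275),.065),('kL',(82,487),.065),('kR',(159,497),.065)]:
    P[k]=ray('top',z(*uv),h); print(k,P[k].round(4))
def ang(a,b): d=P[b]-P[a]; return np.degrees(np.arctan2(d[1],d[0]))
print('disc c',(P['pegA']+P['pegB'])/2, 'pegline',ang('pegB','pegA'),'slot',ang('slot2','slot1'),'bar',ang('barback','barfront'))
print(np.linalg.norm(P['pegA']-P['pegB']))
g=(P['gcL']+P['gcR'])/2;k=(P['kL']+P['kR'])/2;d=k-g;print(g,k,np.degrees(np.arctan2(d[1],d[0])))
print(proj('wrist',[[.43,.25,.06]]),robot.calibration('wrist')['tvec'])
```

```text
pegA [0.4565 0.2354 0.08  ]
pegB [0.4014 0.2539 0.08  ]
slot1 [0.4418 0.2812 0.06  ]
slot2 [0.4164 0.2106 0.06  ]
tab [0.6129 0.2354 0.088 ]
barfront [0.5082 0.2377 0.058 ]
barback [0.6057 0.2363 0.058 ]
discL [0.4224 0.2849 0.06  ]
discR [0.4316 0.206  0.06  ]
gcL [0.5053 0.2631 0.065 ]
gcR [0.5046 0.222  0.065 ]
kL [0.3874 0.2691 0.065 ]
kR [0.387  0.2292 0.065 ]
disc c [0.42895613 0.24466071 0.08      ] pegline -18.5155913776711 slot 70.20521836425482 bar 179.18236449294508
0.05805250513628299
[0.50495201 0.24255849 0.065     ] [0.38717772 0.2491328  0.065     ] 176.80499270715373
[[111.06460013 489.93057204]] [-0.62446724 -0.03504489  0.39261634]
```

Pegs lie at (0.4565,0.235) and (0.401,0.254), and the disc's axis is at about (0.429,0.245). The stand's x axis is at about 177° and the slot at about 71°. Plan: grip peg B lightly, carry it 74° clockwise, then push the tab with shut fingers. First I'll move above peg B.

```bash
python3 -m creep '{"dp":[[-2.5,2.8,0],[-2.5,2.8,0],[-2.5,2.8,0],[-2.5,2.8,0],[-2.5,2.8,0],[-2.5,2.8,0],[-2.5,2.8,0],[-2.5,2.8,0],[-2.15,2.8,0],[0,0,0],[0,0,0]],"turn":[[0,0,0],[0,0,0],[0,0,0],[0,0,0],[0,0,0],[0,0,0],[0,0,0],[0,0,0],[0,0,0],[0,0,-6.7],[0,0,0]]}' 0
python3 - <<'E'
from h import *
o=robot.get_obs(); print(o['time'],o['position'],R.from_quat(o['tool_rot']).as_matrix()[:,0],o['grip_width'])
snap('wrist','w1.png')
for k in ['screw_stand','disc_peg','bar_tab','hex_bolt']:
    for t in robot.tip_of(k,'wrist')[:3]: print(k,round(t['confidence'],2),toworld('wrist',t['point']).round(4))
E
```

```text
time: 2.45
position: [0.4025, 0.2537, 0.2227]
tool_rot: [0.815, 0.58, 0.0, -0.0]
ft_force: [0.2, 0.8, -0.8]
grip_width: 0.0433
2.45 [0.40247337 0.25368591 0.2227279 ] [3.27325037e-01 9.44911758e-01 2.97940025e-04] 0.04330020891921734
screw_stand 0.73 [ 0.4266  0.2521 -0.0009]
screw_stand 0.41 [0.5121 0.245  0.0747]
disc_peg 0.81 [0.4557 0.2434 0.084 ]
hex_bolt 0.6 [ 0.391   0.1527 -0.0014]
```

View pics/w1.png

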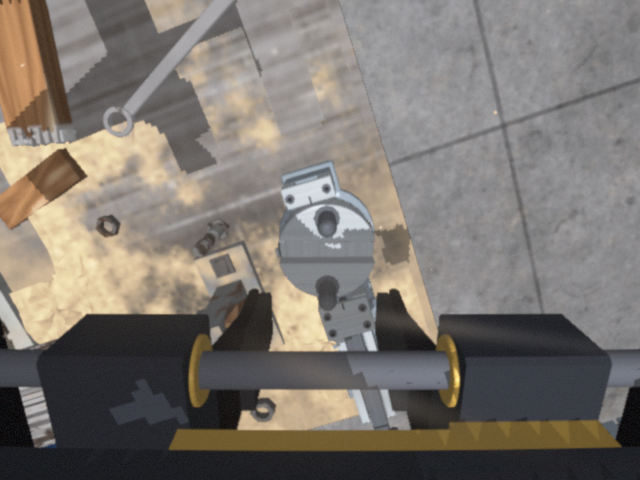

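The wrist view shows the disc at (327,245), peg B at (327,218), peg A at (327,290), and the bolt at (213,235) lying clear to the left. I'll zoom in to refine the positions.

Run:
```python
from h import *
im=cv2.imread('pics/w1.png')[150:350,250:410]; cv2.imwrite('pics/w1z.png',cv2.resize(im,None,fx=3,fy=3,interpolation=cv2.INTER_CUBIC))
def pr(c,a):
    a=np.radians(a); u=np.array([np.cos(a),np.sin(a)])*.029
    for s in (1,-1):
        for z in (.06,.096): print(s,z,((proj('wrist',[[c[0]+s*u[0],c[1]+s*u[1],z]])[0]-[250,150])*3).round())
for c in [(.429,.2447),(.429,.250)]: pr(c,-18.9)
```

```text
1 0.06 [219. 411.]
1 0.096 [219. 469.]
-1 0.06 [219. 206.]
-1 0.096 [218. 244.]
1 0.06 [237. 405.]
1 0.096 [239. 462.]
-1 0.06 [238. 200.]
-1 0.096 [240. 237.]
```

View pics/w1z.png

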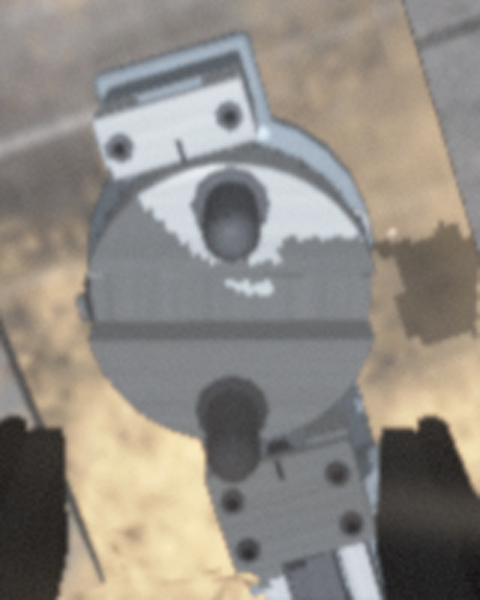

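```bash
python3 -m creep '{"dp":[[0.3,-0.3,3],[0,0,4],[0,0,4],[0,0,3],[0,0,1],[0,0,0]],"turn":[[0,0,0],[0,0,0],[0,0,0],[0,0,0],[0,0,0],[0,0,0]]}' 0
python3 - <<'E'
from h import *
snap('scene','s2.png'); im=cv2.imread('pics/s2.png')[180:340,320:500]; cv2.imwrite('pics/s2z.png',cv2.resize(im,None,fx=3.5,fy=3.5,interpolation=cv2.INTER_CUBIC))
E
```

```text
time: 3.3
position: [0.3991, 0.2586, 0.0715]
tool_rot: [0.814, 0.581, -0.001, -0.0]
ft_force: [0.3, 0.5, 0.6]
grip_width: 0.0437
```

View pics/s2z.png

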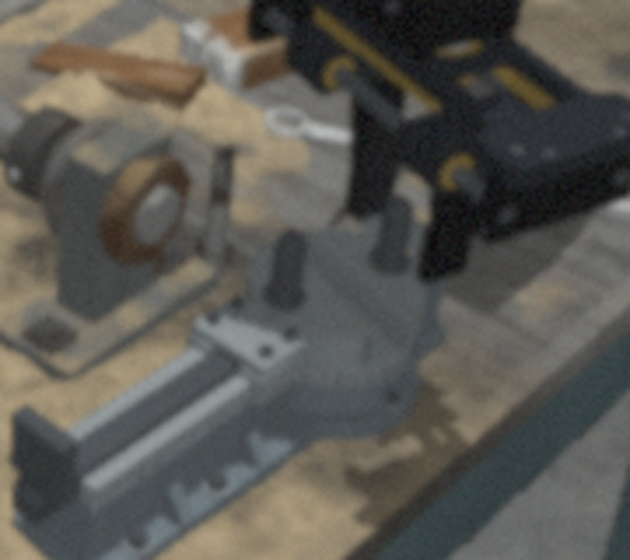

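Peg B, at (395,230) in the zoomed view, stands between the fingers. I'll close lightly.

```bash
python3 -m creep '{"dp":[[0,0,0],[0,0,0],[0,0,0],[0,0,0],[0,0,0]],"turn":[[0,0,0],[0,0,0],[0,0,0],[0,0,0],[0,0,0]]}' 1 8
```

```text
time: 3.85
position: [0.3999, 0.258, 0.0731]
tool_rot: [0.814, 0.581, -0.0, 0.0]
ft_force: [0.1, -2.5, 4.8]
grip_width: 0.0135
```

```bash
python3 -m creep '{"dp":[[0.373,0.024,0],[0.373,0.024,0],[0.373,0.024,0],[0.373,0.024,0],[0.373,0.024,0],[0.373,0.024,0],[0.373,0.024,0],[0.373,0.024,0],[0.373,0.024,0],[0.373,0.024,0],[0,0,0],[0,0,0]],"turn":[[0,0,7.4],[0,0,7.4],[0,0,7.4],[0,0,7.4],[0,0,7.4],[0,0,7.4],[0,0,7.4],[0,0,7.4],[0,0,7.4],[0,0,7.4],[0,0,0],[0,0,0]]}'
python3 - <<'E'
from h import *
o=robot.get_obs();print(R.from_quat(o['tool_rot']).as_matrix()[:,0])
snap('top','t3.png'); im=cv2.imread('pics/t3.png')[175:335,230:350]; cv2.imwrite('pics/t3z.png',cv2.resize(im,None,fx=3.7,fy=3.7,interpolation=cv2.INTER_CUBIC))
snap('scene','s3.png'); im=cv2.imread('pics/s3.png')[180:340,320:500]; cv2.imwrite('pics/s3z.png',cv2.resize(im,None,fx=3.5,fy=3.5,interpolation=cv2.INTER_CUBIC))
E
```

```text
time: 5.05
position: [0.4272, 0.2782, 0.0728]
tool_rot: [1.0, -0.026, -0.001, -0.0]
ft_force: [-3.5, 1.6, 4.8]
grip_width: 0.0136
[ 0.99864862 -0.05188858 -0.00291654]
```

View pics/t3z.png

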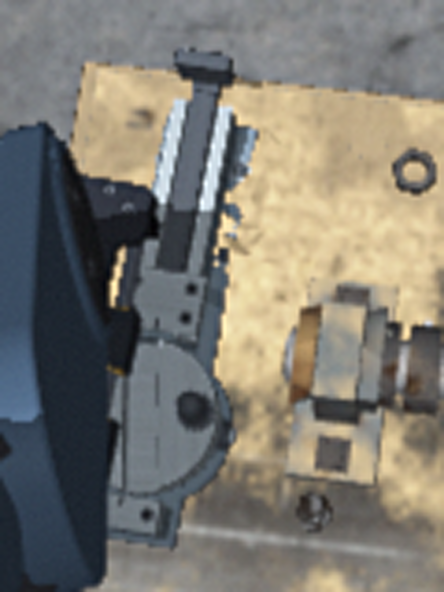

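View pics/s3z.png

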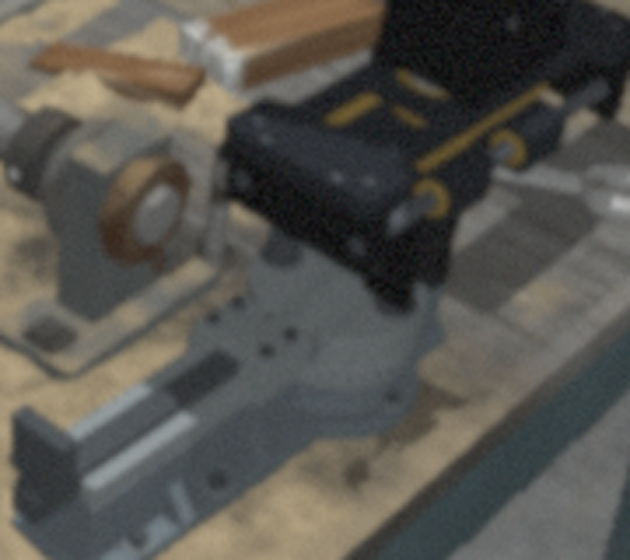

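```bash
python3 - <<'E'
from h import *
def z(u,v): return (u/3.7+230-.3,v/3.7+175-.3)
def a(p,q,h):
    A=ray('top',z(*p),h);B=ray('top',z(*q),h);d=B-A;print(A.round(4),B.round(4),np.degrees(np.arctan2(d[1],d[0])))
a((158,345),(157,490),.06); a((125,350),(124,490),.06)
a((220,105),(203,205),.056);a((178,105),(143,265),.056);a((178,268),(206,95),.058)
P=ray('top',z(194,411),.078);print('pegA',P)
E
python3 - <<'E'
import cv2
im=cv2.imread('pics/t3.png')[255:325,250:300]; cv2.imwrite('pics/t3y.png',cv2.resize(im,None,fx=8,fy=8,interpolation=cv2.INTER_CUBIC))
E
```

```text
[0.4656 0.2419 0.06  ] [0.3907 0.2314 0.06  ] -172.02115452710203
[0.4609 0.2587 0.06  ] [0.3887 0.2483 0.06  ] -171.76700979292949
[0.6016 0.2282 0.056 ] [0.5446 0.2296 0.056 ] 178.62062789613515
[0.5989 0.251  0.056 ] [0.5081 0.2568 0.056 ] 176.3563693921636
[0.5082 0.2377 0.058 ] [0.6057 0.2363 0.058 ] -0.8176355070549103
pegA [0.43109379 0.216038   0.078     ]
```

View pics/t3y.png

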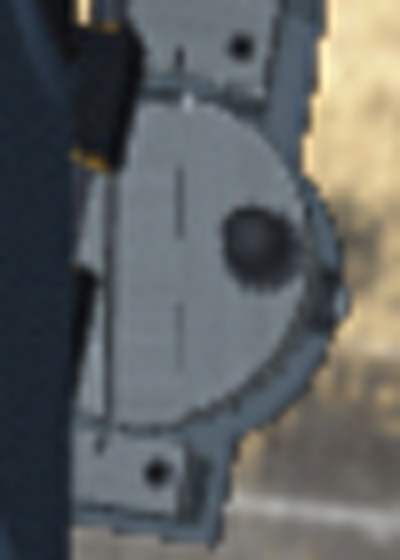

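The slot still needs about 9° more clockwise (its edges are at about -172°, the stand's axis at about 177.5°). That is 4.5 mm further at the peg.

```bash
python3 -m creep '{"dp":[[0.23,0,0],[0.23,0,0],[0,0,0],[0,0,0]],"turn":[[0,0,0],[0,0,0],[0,0,0],[0,0,0]]}'
python3 -m creep '{"dp":[[0,0,0],[0,0,0],[0,0,0],[0,0,-4],[0,0,-4],[0,0,-4],[0,-3,-3],[0,0,0],[0,0,0]],"turn":[[0,0,0],[0,0,0],[0,0,0],[0,0,0],[0,0,0],[0,0,0],[0,0,0],[0,0,0],[0,0,0]]}' 0
python3 - <<'E'
from h import *
snap('wrist','w4.png')
snap('top','t4.png'); im=cv2.imread('pics/t4.png')[175:335,230:350]; cv2.imwrite('pics/t4z.png',cv2.resize(im,None,fx=3.7,fy=3.7,interpolation=cv2.INTER_CUBIC))
E
```

```text
time: 5.55
position: [0.4301, 0.2783, 0.0725]
tool_rot: [1.0, -0.026, -0.003, -0.0]
ft_force: [-6.6, 4.7, 4.8]
grip_width: 0.0138
time: 6.45
position: [0.4355, 0.3078, 0.2231]
tool_rot: [1.0, -0.025, 0.001, -0.0]
ft_force: [0.2, -0.5, -0.5]
grip_width: 0.0435
```

View pics/t4z.png

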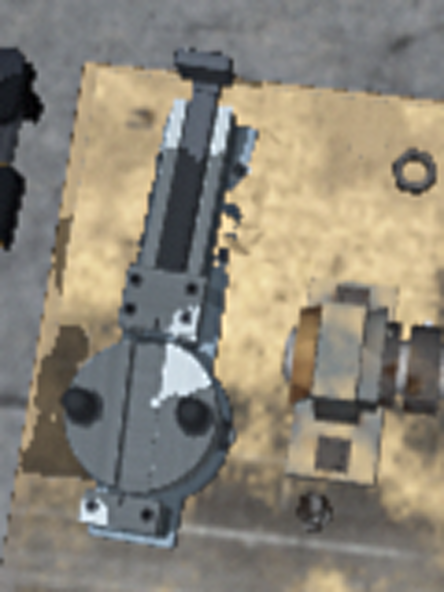

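View pics/w4.png

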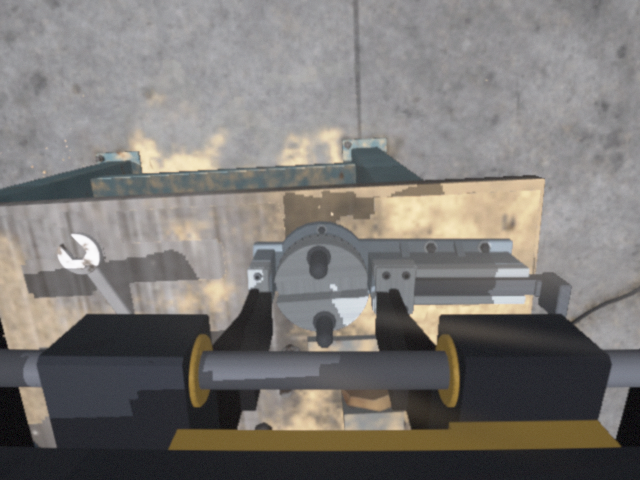

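Run:
```python
from h import *
def z(u,v): return (u/3.7+230-.3,v/3.7+175-.3)
A=ray('top',z(194,411),.08);B=ray('top',z(80,405),.08);print(A,B,(A+B)/2,np.degrees(np.arctan2(*(B-A)[[1,0]])))
p=ray('top',z(130,345),.06);q=ray('top',z(118,488),.06);print(np.degrees(np.arctan2(*(q-p)[[1,0]])))
im=cv2.imread('pics/t4.png')[255:325,240:310]; cv2.imwrite('pics/t4y.png',cv2.resize(im,None,fx=8,fy=8,interpolation=cv2.INTER_CUBIC))
im=cv2.imread('pics/w4.png')[210:360,230:410]; cv2.imwrite('pics/w4y.png',cv2.resize(im,None,fx=4,fy=4,interpolation=cv2.INTER_CUBIC))
c=robot.calibration('wrist')
```

```text
[0.43084893 0.21579052 0.08      ] [0.4271654  0.27377309 0.08      ] [0.42900716 0.24478181 0.08      ] 93.63500703377181
-176.14654548816057
```

View pics/t4y.png

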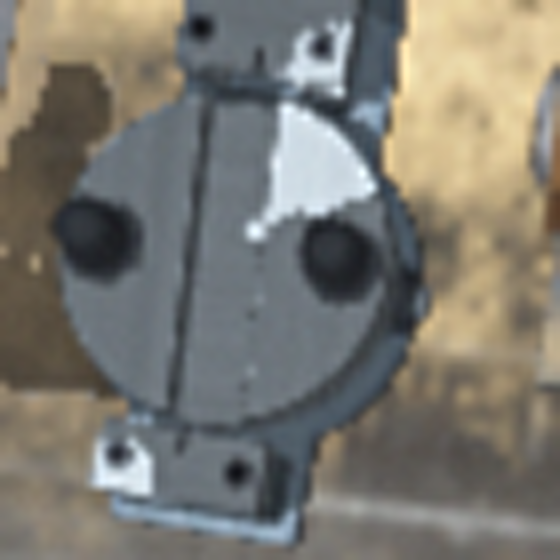

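View pics/w4y.png

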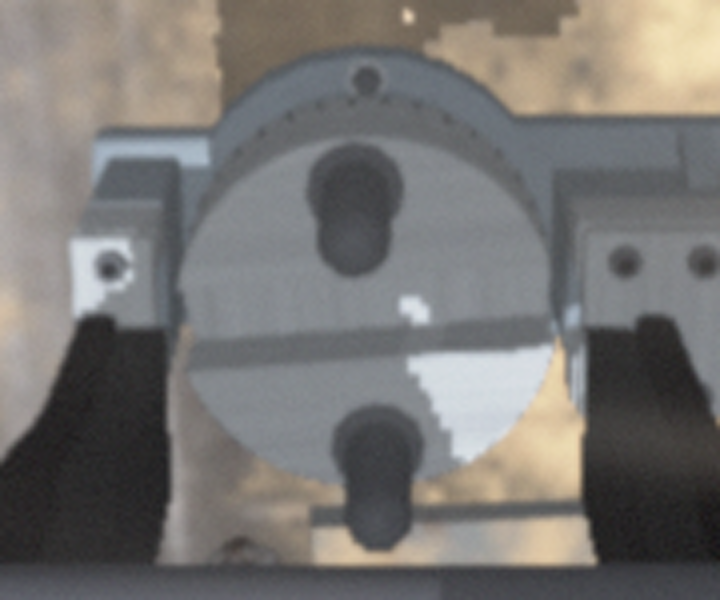

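The slot is now within about 6° of line; it lags because of friction. I'll regrip peg B about 3–4 mm further along.

```bash
python3 -m creep '{"dp":[[-0.26,3.15,2.9],[0,0,4],[0,0,4],[0,0,3],[0,0,1.1],[0,0,0],[0,0,0]],"turn":[[0,0,0],[0,0,0],[0,0,0],[0,0,0],[0,0,0],[0,0,0],[0,0,0]]}' 0
python3 -m creep '{"dp":[[0,0,0],[0,0,0],[0,0,0],[0,0,0],[0,0,0]],"turn":[[0,0,0],[0,0,0],[0,0,0],[0,0,0],[0,0,0]]}' 1 15
```

```text
time: 7.25
position: [0.4311, 0.2763, 0.0728]
tool_rot: [1.0, -0.026, 0.0, -0.0]
ft_force: [0.5, -0.2, -0.3]
grip_width: 0.0434
time: 7.75
position: [0.4302, 0.2765, 0.073]
tool_rot: [1.0, -0.026, -0.0, -0.0]
ft_force: [-0.9, -0.1, 4.8]
grip_width: 0.0129
```

```bash
python3 -m creep '{"dp":[[0,0,0],[0,0,0],[0,0,0],[0,0,-4],[0,0,-4],[0,0,-4],[0,-3,-3],[0,0,0],[0,0,0]],"turn":[[0,0,0],[0,0,0],[0,0,0],[0,0,0],[0,0,0],[0,0,0],[0,0,0],[0,0,0],[0,0,0]]}' 0
python3 - <<'E'
from h import *
snap('wrist','w5.png')
snap('top','t5.png')
for t in robot.tip_of('bar_tab','top')[:1]+robot.tip_of('bar_tab','wrist')[:0]: print(toworld('top',t['point']))
for t in robot.tip_of('bar_tab','wrist')[:1]: print(toworld('wrist',t['point']))
im=cv2.imread('pics/t5.png')[255:325,240:310]; cv2.imwrite('pics/t5y.png',cv2.resize(im,None,fx=8,fy=8,interpolation=cv2.INTER_CUBIC))
im=cv2.imread('pics/w5.png')[210:360,230:410]; cv2.imwrite('pics/w5y.png',cv2.resize(im,None,fx=4,fy=4,interpolation=cv2.INTER_CUBIC))
E
```

```text
time: 8.65
position: [0.4323, 0.3065, 0.2229]
tool_rot: [1.0, -0.025, 0.001, -0.0]
ft_force: [-0.5, -0.2, 0.2]
grip_width: 0.0434
[0.61678714 0.23518741 0.07475105]
[0.61468429 0.23719778 0.07030231]
```

View pics/t5y.png

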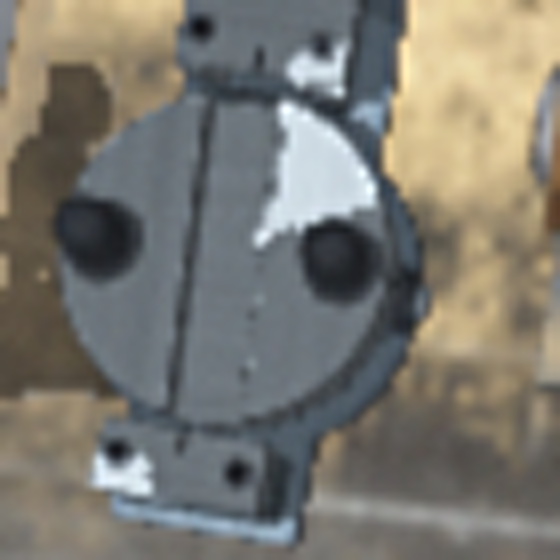

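View pics/w5y.png

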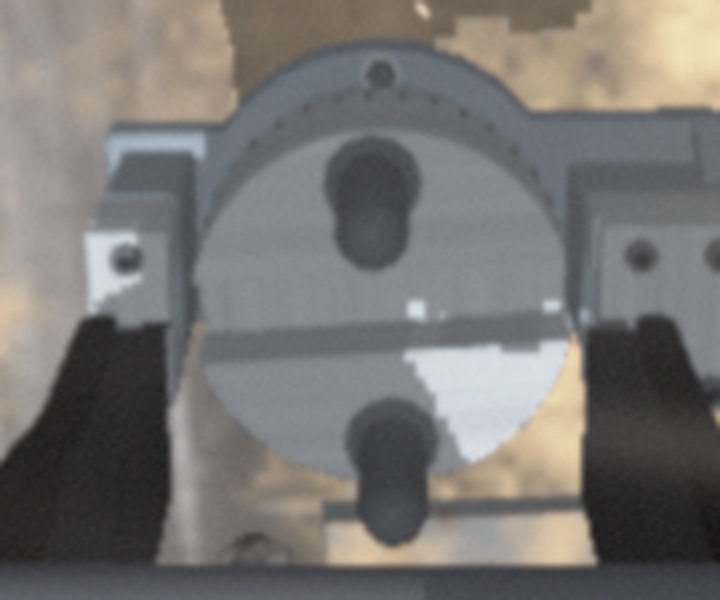

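Run:
```python
from h import *
w=lambda u,v:(u/4+230-.4,v/4+210-.4)
t=lambda u,v:(u/8+240-.45,v/8+255-.45)
def a(n,p,q,h,l):
    A=ray(n,p,h);B=ray(n,q,h);d=B-A;print(l,A.round(4),B.round(4),np.degrees(np.arctan2(d[1],d[0]))%180)
a('wrist',w(640,255),w(125,258),.066,'stand screws')
a('wrist',w(715,257),w(125,258),.066,'stand screws2')
a('wrist',w(570,313),w(198,338),.06,'slot up')
a('wrist',w(570,340),w(205,360),.06,'slot low')
a('wrist',w(390,438),w(372,178),.06,'pegs base')
a('top',t(200,27),t(118,450),.066,'top screws')
a('top',t(323,42),t(237,472),.066,'top screws')
a('top',t(258,55),t(180,437),.065,'ticks')
a('top',t(208,100),t(172,410),.06,'slot')
a('top',t(345,262),t(97,238),.08,'pegs')
```

```text
stand screws [0.4805 0.2583 0.066 ] [0.3777 0.263  0.066 ] 177.38604942305474
stand screws2 [0.4955 0.2571 0.066 ] [0.3777 0.263  0.066 ] 177.12482172751297
slot up [0.4669 0.2437 0.06  ] [0.3899 0.2421 0.06  ] 1.2255872369667316
slot low [0.4667 0.2377 0.06  ] [0.391 0.237 0.06 ] 0.47404037460850645
pegs base [0.4284 0.2171 0.06  ] [0.4278 0.2752 0.06  ] 90.63102608782064
top screws [0.4823 0.259  0.066 ] [0.3796 0.263  0.066 ] 177.7721054929096
top screws [0.4821 0.2289 0.066 ] [0.3778 0.2344 0.066 ] 176.97529620227618
ticks [0.4773 0.2442 0.065 ] [0.3843 0.2491 0.065 ] 176.9731735710216
slot [0.4658 0.2554 0.06  ] [0.3908 0.2528 0.06  ] 2.021080042084094
pegs [0.4281 0.2144 0.08  ] [0.427  0.2731 0.08  ] 91.12512436518806
```

The slot is still 3.9° out and has hardly moved since the last grip. One more nudge of about 2.2 mm at the peg.

```bash
python3 -m creep '{"dp":[[0.28,3.0,2.9],[0,0,4],[0,0,4],[0,0,3],[0,0,1.1],[0,0,0],[0,0,0]],"turn":[[0,0,0],[0,0,0],[0,0,0],[0,0,0],[0,0,0],[0,0,0],[0,0,0]]}' 0
python3 -m creep '{"dp":[[0,0,0],[0,0,0],[0,0,0],[0,0,0],[0,0,0],[0,0,0]],"turn":[[0,0,0],[0,0,0],[0,0,0],[0,0,0],[0,0,0],[0,0,0]]}' 1 25
python3 -m creep '{"dp":[[0,0,0],[0,0,0],[0,0,0],[0,0,-4],[0,0,-4],[0,0,-4],[0,-3,-3],[0,0,0],[0,0,0]],"turn":[[0,0,0],[0,0,0],[0,0,0],[0,0,0],[0,0,0],[0,0,0],[0,0,0],[0,0,0],[0,0,0]]}' 0
python3 - <<'E'
from h import *
snap('wrist','w6.png')
snap('top','t6.png')
im=cv2.imread('pics/t6.png')[255:325,240:310]; cv2.imwrite('pics/t6y.png',cv2.resize(im,None,fx=8,fy=8,interpolation=cv2.INTER_CUBIC))
im=cv2.imread('pics/w6.png')[210:360,230:410]; cv2.imwrite('pics/w6y.png',cv2.resize(im,None,fx=4,fy=4,interpolation=cv2.INTER_CUBIC))
E
```

```text
time: 9.6
position: [0.4342, 0.2763, 0.0731]
tool_rot: [1.0, -0.026, 0.0, -0.0]
ft_force: [0.3, -0.8, -0.1]
grip_width: 0.0432
time: 10.2
position: [0.4313, 0.2763, 0.0728]
tool_rot: [1.0, -0.026, -0.002, 0.0]
ft_force: [-5.4, 2.0, 4.8]
grip_width: 0.0129
time: 11.1
position: [0.4355, 0.3064, 0.2231]
tool_rot: [1.0, -0.025, 0.001, -0.0]
ft_force: [0.1, -0.6, 0.1]
grip_width: 0.0434
```

View pics/t6y.png

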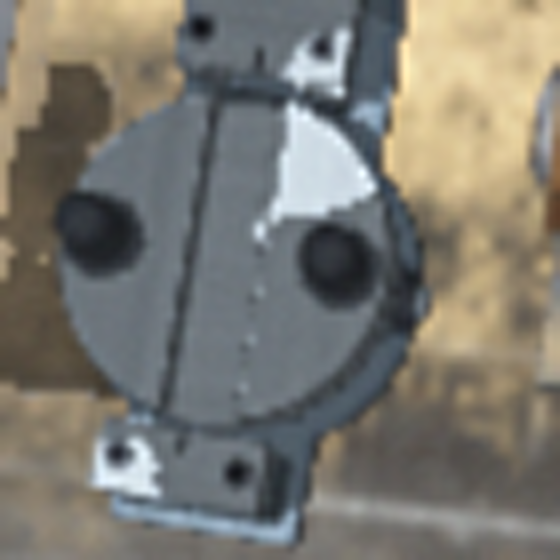

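View pics/w6y.png

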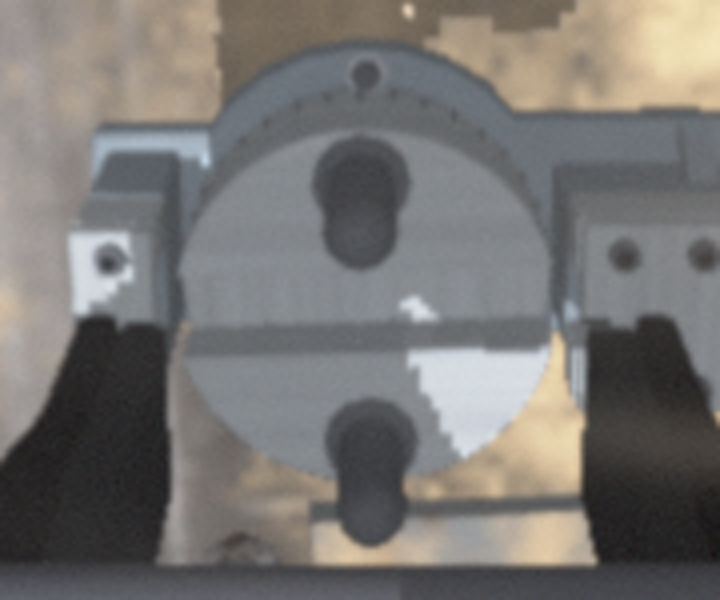

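The slot is now within about 2° of the stand's line. I'll shut the fingers and move behind the tab.

```bash
python3 -m creep '{"dp":[[3.63,0.97,0],[3.63,0.97,0],[3.63,0.97,0],[3.63,0.97,0],[3.63,0.97,0],[3.63,0.97,0],[0,0,4],[0,0,4],[0,0,4],[0,0,3],[0,0,0.9],[0,0,0]],"turn":[[0,0,0],[0,0,0],[0,0,0],[0,0,0],[0,0,0],[0,0,0],[0,0,0],[0,0,0],[0,0,0],[0,0,0],[0,0,0],[0,0,0]]}' 1 20
python3 - <<'E'
from h import *
snap('scene','s7.png'); im=cv2.imread('pics/s7.png')[210:370,280:460]; cv2.imwrite('pics/s7z.png',cv2.resize(im,None,fx=3.5,fy=3.5,interpolation=cv2.INTER_CUBIC))
E
```

```text
time: 12.4
position: [0.6476, 0.2358, 0.0604]
tool_rot: [1.0, -0.026, -0.003, 0.001]
ft_force: [-0.5, -0.3, 1.1]
grip_width: 0.0008
```

View pics/s7z.png

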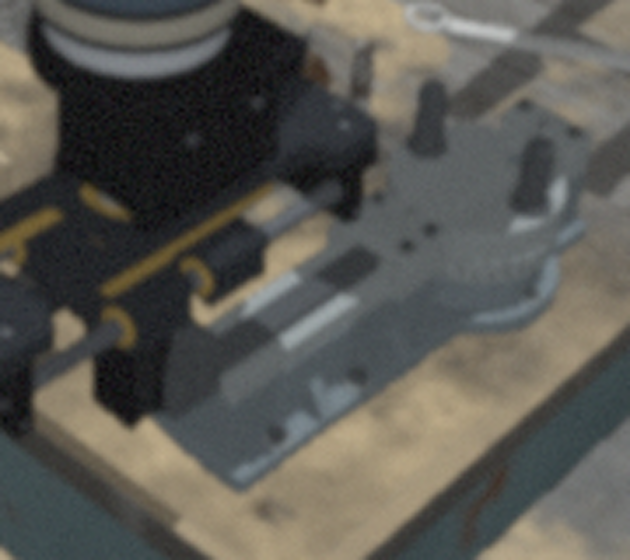

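The shut fingers stand just behind the tab and the scene is clear. I'll push along the stand.

```bash
python3 -m creep '{"dp":[[-0.5,0,-0.3],[-1,0,0],[-1,0,0],[-0.7,0,0],[-0.7,0,0],[-0.7,0,0],[-0.7,0,0],[-0.7,0,0],[-0.7,0,0]],"turn":[[0,0,0],[0,0,0],[0,0,0],[0,0,0],[0,0,0],[0,0,0],[0,0,0],[0,0,0],[0,0,0]]}'
python3 -m creep '{"dp":[[-0.7,0,0],[-0.7,0,0],[-0.7,0,0],[-0.7,0,0],[-0.7,0,0],[0,0,0]],"turn":[[0,0,0],[0,0,0],[0,0,0],[0,0,0],[0,0,0],[0,0,0]]}'
```

```text
time: 13.35
position: [0.5833, 0.2404, 0.0671]
tool_rot: [1.0, -0.026, 0.001, -0.0]
ft_force: [4.2, -0.9, 5.7]
grip_width: 0.0005
time: 13.95
position: [0.5462, 0.2421, 0.0665]
tool_rot: [1.0, -0.026, -0.001, 0.0]
ft_force: [1.1, 0.4, 1.7]
grip_width: 0.0004
```

```bash
python3 -m creep '{"dp":[[-0.5,0,0],[-0.5,0,0],[-0.4,0,0],[-0.4,0,0],[-0.3,0,0],[0,0,0]],"turn":[[0,0,0],[0,0,0],[0,0,0],[0,0,0],[0,0,0],[0,0,0]]}'
python3 - <<'E'
from h import *
snap('scene','s8.png'); im=cv2.imread('pics/s8.png')[210:370,300:480]; cv2.imwrite('pics/s8z.png',cv2.resize(im,None,fx=3.5,fy=3.5,interpolation=cv2.INTER_CUBIC))
E
```

```text
time: 14.55
position: [0.5276, 0.2432, 0.0668]
tool_rot: [1.0, -0.026, 0.001, -0.0]
ft_force: [5.1, 0.2, 3.1]
grip_width: 0.0004
```

View pics/s8z.png

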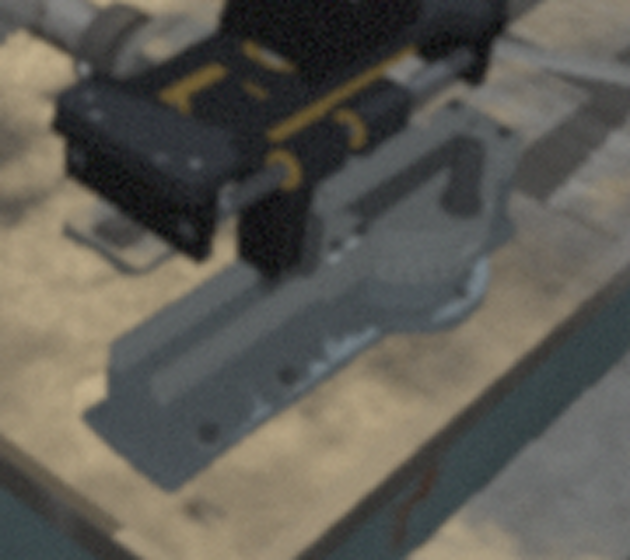

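The bar is well through the slot. I'll press until the force rises against the cover.

```bash
python3 -m creep '{"dp":[[-0.3,0,0],[-0.3,0,0],[0,0,0],[0,0,0]],"turn":[[0,0,0],[0,0,0],[0,0,0],[0,0,0]]}'
python3 -m creep '{"dp":[[-0.3,0,0],[0,0,0],[0,0,0]],"turn":[[0,0,0],[0,0,0],[0,0,0]]}'
```

```text
time: 15.0
position: [0.5272, 0.2435, 0.0672]
tool_rot: [1.0, -0.026, 0.007, -0.001]
ft_force: [13.2, -1.9, -2.0]
grip_width: 0.0007
time: 15.3
position: [0.5256, 0.2439, 0.068]
tool_rot: [1.0, -0.026, 0.008, -0.001]
ft_force: [13.6, -1.8, 0.3]
grip_width: 0.0007
```

```bash
python3 -m creep '{"dp":[[-0.3,0,0],[0,0,0],[0,0,0]],"turn":[[0,0,0],[0,0,0],[0,0,0]]}'
python3 -m creep '{"dp":[[1.5,0,0],[1.5,0,0],[0,0,-4],[0,0,-4],[0,0,-4],[0,-4,-2],[0,-3,0],[0,0,0]],"turn":[[0,0,0],[0,0,0],[0,0,0],[0,0,0],[0,0,0],[0,0,0],[0,0,0],[0,0,0]]}'
python3 - <<'E'
from h import *
snap('wrist','w9.png')
snap('top','t9.png'); im=cv2.imread('pics/t9.png')[175:335,230:350]; cv2.imwrite('pics/t9z.png',cv2.resize(im,None,fx=3.7,fy=3.7,interpolation=cv2.INTER_CUBIC))
for n in ('top','wrist'):
  for k in ('bar_tab','screw_stand','bar_home','disc_peg','hex_bolt','hex_nut','wood_block'):
    for t in robot.tip_of(k,n)[:1]: print(n,k,toworld(n,t['point']).round(4))
E
```

```text
time: 15.6
position: [0.5257, 0.244, 0.0683]
tool_rot: [1.0, -0.025, 0.011, -0.002]
ft_force: [18.6, -2.8, -2.4]
grip_width: 0.0005
time: 16.4
position: [0.5454, 0.315, 0.2057]
tool_rot: [1.0, -0.024, -0.002, -0.0]
ft_force: [-0.3, 0.1, -1.3]
grip_width: 0.0003
top bar_tab [0.512  0.2424 0.0755]
top screw_stand [ 0.4277  0.2428 -0.0019]
top bar_home [0.5128 0.2421 0.0736]
top disc_peg [0.4248 0.219  0.0824]
top hex_bolt [ 0.3918  0.1515 -0.003 ]
top hex_nut [ 0.5909  0.1183 -0.001 ]
top wood_block [ 0.5714 -0.0036 -0.0007]
wrist screw_stand [ 0.4286  0.2438 -0.0023]
wrist bar_home [0.5152 0.2402 0.0731]
wrist wood_block [0.5124 0.2417 0.076 ]
```

View pics/t9z.png

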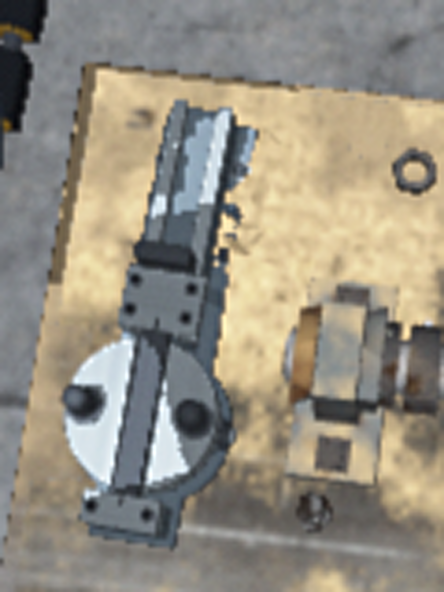

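View pics/w9.png

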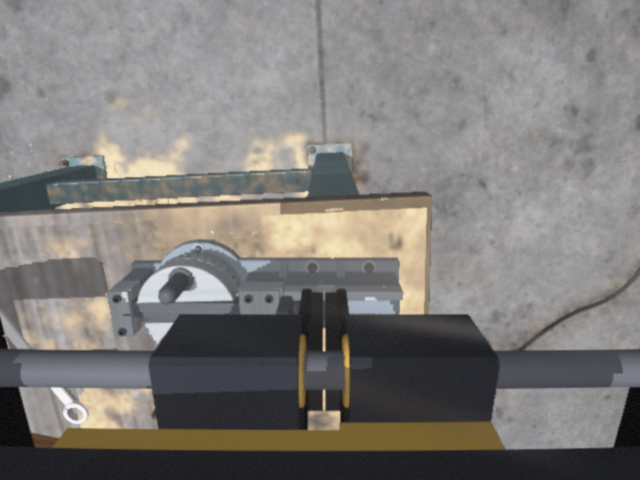

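The tab lies against the cover at (165,255) in the zoomed top view. The bar runs through the slot into the keeper, and the hand is clear.

Run:
```python
from rig import robot
print(robot.hand_in(), robot.get_obs()['time'])
```

```text
the job is handed in; nothing more can be done
the job is handed in; nothing more can be done
```

The pressure screw looks locked. I gripped a disc peg lightly and carried it round, then nudged it twice more because friction had left the slot 4–6° short. With the slot within about 2° of the stand's line, I pushed the bar home by its tab with shut fingers and drew the hand clear. I handed the job in at about 17 s of the 45 s allowed, and the hand-in reports no verdict.

- **Bar:** while I pushed, it stopped moving and the force rose to about 18 N. The top view shows the tab against the guide cover and the bar through the slot into the keeper. The network put the tab about 1 mm from home, which is finer than its 4 mm accuracy.
- **Bolt, nut and block:** the network's top-view positions for all three agree with the start to within about 5 mm.
- **Disagreement:** the wrist camera's network found no tab after the push. It reported a "wood_block" where the tab is; I took this as a false detection, since the top view shows the block unmoved.

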